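Fetch the garlic from behind the spice jars

TASK

The garlic bulb in the spice caddy is hemmed in by the salt shaker and two spice jars: first stand all three upright on the metal side tray, then lift out the garlic and set it in the middle of the small white plate. Only then put the shaker and the two jars back, upright, each into the very compartment it came from. Do not knock anything over, and leave the drinking glass and the egg cup where they stand.

Things in the scene. Friction and masses are not known exactly. Their poses are not given: they have to be found in the camera images.
- caddy: Fixed wooden spice caddy, 154 x 226 x 15 mm high, 2 rows of 3 compartments. Origin: centre of underside; x away from the robot, y left. Compartment centres at x = -35 (near) or 35 (far), y = -70, 0, 70 mm; each 66 mm square inside, floor 6 mm above worktop, divider tops at 12 mm. Garlic far-middle, where the floor is raised to 12 mm; jars far-left, far-right, near-middle; the near corners are empty.
- tray: Fixed flat bare-metal side tray, 240 (x) x 110 (y) x 14 mm high rim, walls 4 mm, floor top 4 mm above the worktop. Origin: centre of its underside; x along its length (roughly away from the robot), y across. It lies on one side of the caddy, the plate on the other.
- plate: Fixed small round white plate, 140 mm across, rim 18 mm high. Origin: centre of its underside; the flat middle (about 80 mm across) lies 5 mm above the worktop.
- garlic_mid (a point): Bulb of garlic, 48 x 50 x 51 mm high, widest below half-way and tapering to its tip, about 24 g, loose, in the far-middle compartment between the jars. This point: its centre, half-way up.
- salt_mid (a point): Salt shaker, the shortest of the three: 44 mm across, 90 mm high, round body up to 74 mm, rounded cap 34 mm across; loose. This point: on its axis, half-way up, z up. It starts upright in one of three compartments (far-left, far-right, near-middle; varies).
- round_jar_mid (a point): Round spice jar with a dark cap, 41 mm across, 105 mm high, loose. This point: on its axis, half-way up, z up. It starts upright in one of three compartments (far-left, far-right, near-middle; varies).
- square_jar_mid (a point): Square spice jar, body 44 mm square with sides about parallel to the caddy's, round cap 44 mm across, 109 mm high, loose. This point: on its axis, half-way up, z up. It starts upright in one of three compartments (far-left, far-right, near-middle; varies). x and y are square to its flat sides.
- tumbler_mid (a point): Drinking glass, 81 mm across, 93 mm high, standing loose beyond the plate. Bystander. This point: its centre, half-way up.
- eggcup_mid (a point): Egg cup, 48 mm across, 52 mm high, standing loose beyond the plate. Bystander. This point: its centre, half-way up.
Not all that is in view belongs to the job. What is shaped like the part that bears garlic_mid but blue or orange is not meant.

How it is judged (in metres and radians):
On the way, in this order (a step that is already met when the one before it is completed fails the run):
1. salt shaker and both jars stand upright on the side tray while the garlic is still in its compartment (x of salt_mid in the frame of tray between -0.118 and 0.118 m and y of salt_mid in the frame of tray between -0.053 and 0.053 m and z of salt_mid in the frame of tray below 0.057 m and angle between each of salt_mid, round_jar_mid, square_jar_mid's own z axis and vertical below 0.1 rad and x of round_jar_mid in the frame of tray between -0.118 and 0.118 m and y of round_jar_mid in the frame of tray between -0.053 and 0.053 m and z of round_jar_mid in the frame of tray below 0.0645 m and x of square_jar_mid in the frame of tray between -0.118 and 0.118 m and y of square_jar_mid in the frame of tray between -0.053 and 0.053 m and z of square_jar_mid in the frame of tray below 0.0665 m and distance of garlic_mid from where it was at the start of the episode below 0.025 m), for 0.2 s.
2. the garlic lies in the middle of the plate while shaker and jars still stand on the side tray (horizontal distance between garlic_mid and plate below 0.02 m and z of garlic_mid in the frame of plate below 0.045 m and x of salt_mid in the frame of tray between -0.118 and 0.118 m and y of salt_mid in the frame of tray between -0.053 and 0.053 m and z of salt_mid in the frame of tray below 0.057 m and angle between each of salt_mid, round_jar_mid, square_jar_mid's own z axis and vertical below 0.1 rad and x of round_jar_mid in the frame of tray between -0.118 and 0.118 m and y of round_jar_mid in the frame of tray between -0.053 and 0.053 m and z of round_jar_mid in the frame of tray below 0.0645 m and x of square_jar_mid in the frame of tray between -0.118 and 0.118 m and y of square_jar_mid in the frame of tray between -0.053 and 0.053 m and z of square_jar_mid in the frame of tray below 0.0665 m), for 0.2 s.
At the end, for the whole second after the job is handed in: Garlic on the plate with its centre within 20 mm of the plate's middle; salt shaker, round jar and square jar each upright (within 0.1 rad) in its starting compartment (centre within 21 mm of where it started); all at rest and released (horizontal distance between garlic_mid and plate below 0.02 m and z of garlic_mid in the frame of plate below 0.045 m and linear speed of each of garlic, salt, round_jar, square_jar below 0.02 m/s and distance of each of salt_mid, round_jar_mid, square_jar_mid from where it was at the start of the episode below 0.021 m and angle between each of salt_mid, round_jar_mid, square_jar_mid's own z axis and vertical below 0.1 rad); the robot touches nothing.
It fails at once if shaker or a jar tipped over (angle between any of salt_mid, round_jar_mid, square_jar_mid's own z axis and vertical above 0.8 rad).
It fails at once if drinking glass or egg cup disturbed (moved more than 20 mm or tipped) (distance of any of tumbler_mid, eggcup_mid from where it was at the start of the episode above 0.02 m or angle between any of tumbler_mid, eggcup_mid's own z axis and vertical above 0.5 rad).
It also fails if it takes over 136 s, if anything falls off the work surface, if the arm or the gripper's body presses on something with over 40 N, if the wrist force passes 120 N, or if a joint passes its speed limit or range.

ROBOT

A 7-joint arm with a two-finger parallel gripper is mounted at the origin on a cart in front of the work surface, level with it; the furniture and walls round the work are solid. World frame = base frame: x ahead of the robot, y to its left, z up, the work surface at z = 0. Lengths are in m, angles in degrees, forces in N, time in s.
With the tool pointing down it reaches from about 0.425 to 0.875 m from the base axis. Payload 4.7 kg.
Tool frame: the origin (TCP) lies at the very end of the fingers, on their centre line; the grasp point (between the pads) lies 19 mm behind it; z points along the fingers, y is the line along which they close (so a half turn about z gives the same grasp; the last joint's range is limited). The gripper opens to 87 mm and grips with 3 to 60 N. Pads are 19 mm wide; open, the fingers measure 117 mm over their backs; the gripper's body (75 mm by 190 mm) begins 51 mm behind the grasp point.
Start: joints at [-66.973, 18.392, -4.016, 83.108, 1.295, 78.541, -3.26], TCP at [0.246, 0.602, 0.223] pointing down, gripper open.
Joint ranges: [-163.93, 163.93], [-17.29, 119.83], [-79.2, 71.16], [3.27, 140.29], [-89.18, 269.18], [5.43, 117.66], [-154.24, 154.24]. Speed limits (degrees/s): [147.25, 147.25, 180, 180, 180, 180, 180].

INTERFACE

Orientations are given as [roll, pitch, yaw] about the fixed x, y, z axes, in that order (R = Rz(yaw) Ry(pitch) Rx(roll)).
In Python, from cell import telemetry, cams, env gives the robot as it stands.
- The arm moves only by the tool arm_command, never from a script. Its argument "series" is text: rows parted by semicolons, each of 5 numbers parted by spaces: the shift along the tool's x, y, z in mm, then the turn about the tool's z in rad, then the closure in counts, from 0 (fully open) to 255 (shut). A call has 1 to 20 rows; each row shifts and turns the commanded pose from where the row before left it, along the tool's axes as they then stand; what a row does not reach is not made up. A row lasts 1/12 s, in which the tool goes at most 41.7 mm and 7.16 degrees, less where a joint would pass 70% of its speed; a pose out of reach is approached as far as the arm can. A call is refused whole if a number of a shift passes 41.7 or a number of a turn 0.125, either way. A call with a gripper value outside its range is refused whole. The fingers move at their own pace and stop on an object; "squeeze" is the grip in N (left out, the last holds). Time passes only in rows, so rows that do not move let the fingers close. It gives the time, the measured TCP pose, the force, the opening and the grip force at its end, in the units of the state.
- telemetry.get_obs(): the state, without advancing time (a new reading comes with each control period).
- cams.read_camera(name): name is "scene" or "top" or "wrist"; returns the picture (420x560x3 uint8, blue, green, red); there is no depth.
- cams.calibration(name): a dict with "K" (3x3 intrinsics, pixels), "origin" and "rotation" of the camera in the world; the wrist camera has in their place "hand_eye" (4x4, takes a point from camera to tool coordinates, whose origin is the TCP and whose axes are the flange's). Camera axes: x right, y down, z forward; pixel columns grow to the right and rows downward; lengths in m; the calibration is good to about 2 mm. A picture is of the moment at which its call begins: read the wrist's pose just before it. calibration takes no time and is no camera call.
- env.sign_off(): hands the job in; it is judged then, once.
The state is a dict: "time_s": time; "qpos": joint angles; "joint_velocities": joint speeds; "effort": joint torques, N m; "tool_pos": TCP position; "tool_rot": TCP orientation; "force": force on the tool from outside, world axes, zero at the start; "wrist_torque": the same for the moment, N m; "grip_width": finger opening in m; "grasp_force": force on a finger pad.
Only numpy, scipy, OpenCV 4.12 (cv2) and the standard library are available. Lean on these libraries where they do the work, as an engineer would, in place of code of your own. Each camera call takes 0.05 s, during which the arm holds its last target. There are 200 camera calls.

## Working session

There is one attempt and no reset: what is moved stays moved. The work goes in short steps, Python scripts to look and compute and a tool call to move; the robot and the scene stay as the last step left them, time stands still between calls to the robot, and variables do not carry over. Pictures are saved under pics/ and viewed, at most 14 in all, crops included, and the job is handed in when it is done.

Besides the shell and the picture viewer there is one more tool, called after "Emit:" as name(argument=value, ...), one argument or row to a line, values as JSON. arm_command: Moves the arm, as the interface text tells. Its arguments: {"type":"object","properties":{"series":{"type":"string"},"squeeze":{"type":"number"}},"required":["series"]}

```bash
mkdir -p pics; ls; python3 - <<'E'
from cell import telemetry, cams, env
import cv2, numpy as np
o=telemetry.get_obs()
print({k:np.round(v,3).tolist() for k,v in o.items()})
for n in ["scene","top"]:
    cv2.imwrite(f"pics/{n}0.png",cams.read_camera(n)); c=cams.calibration(n)
    print(n,{k:np.round(v,3).tolist() for k,v in c.items()})
print(np.round(cams.calibration("wrist")["hand_eye"],3).tolist(), cams.calibration("wrist")["K"])
E
```

```text
pics
{'time_s': 0.0, 'qpos': [-66.972, 18.44, -4.015, 83.176, 1.294, 78.54, -3.262], 'joint_velocities': [-0.044, -0.074, 0.03, 0.043, 0.163, -0.02, -0.106], 'effort': [-0.0, -49.128, -0.404, -31.254, -0.064, 0.044, 0.0], 'tool_pos': [0.246, 0.601, 0.221], 'tool_rot': [-179.889, 0.006, 157.778], 'force': [0.362, 0.225, -0.28], 'wrist_torque': [-0.02, -0.01, -0.03], 'grasp_force': 0.0, 'grip_width': 0.087}
scene {'K': [[429.417, 0.0, 273.901], [0.0, 429.417, 206.534], [0.0, 0.0, 1.0]], 'origin': [0.089, -0.664, 0.604], 'rotation': [-122.147, -0.823, -34.37]}
top {'K': [[414.078, 0.0, 276.901], [0.0, 414.078, 208.92], [0.0, 0.0, 1.0]], 'origin': [0.404, 0.024, 1.026], 'rotation': [-170.93, -1.059, -91.47]}
[[-0.0, -0.965, -0.264, 0.072], [1.0, -0.0, 0.0, 0.0], [-0.0, -0.264, 0.965, -0.164], [0.0, 0.0, 0.0, 1.0]] [[352.4070029    0.         281.77391538]
 [  0.         352.4070029  209.97140384]
 [  0.           0.           1.        ]]
```

View pics/top0.png

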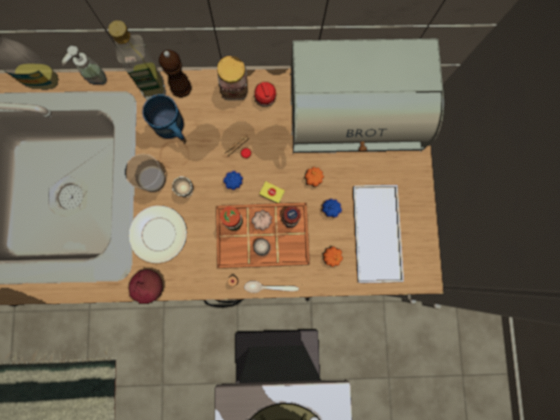

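View pics/scene0.png

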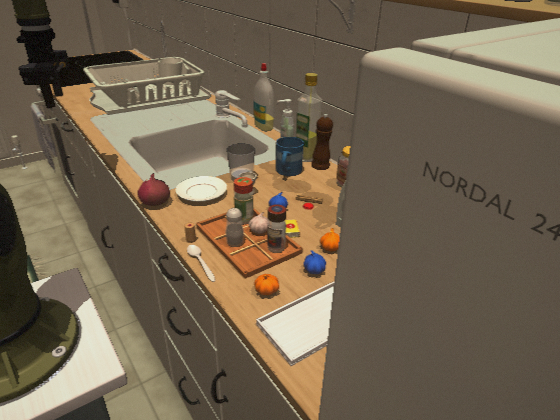

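```bash
cat > h.py <<'E'
from cell import telemetry, cams, env
import cv2, numpy as np
from scipy.spatial.transform import Rotation as Ro
def cam(n,obs=None):
    c=cams.calibration(n)
    if n=="wrist":
        o=obs or telemetry.get_obs(); R=Ro.from_euler("xyz",o["tool_rot"],degrees=True).as_matrix(); H=np.array(c["hand_eye"])
        return np.array(c["K"]),np.array(o["tool_pos"])+R@H[:3,3],R@H[:3,:3]
    return np.array(c["K"]),np.array(c["origin"]),Ro.from_euler("xyz",c["rotation"],degrees=True).as_matrix()
def ray(C,uv):
    K,o,R=C; d=R@np.linalg.solve(K,[uv[0],uv[1],1.]); return o,d
def onz(C,uv,z):
    o,d=ray(C,uv); return o+d*(z-o[2])/d[2]
def proj(C,p):
    K,o,R=C; q=K@(R.T@(np.asarray(p)-o)); return q[:2]/q[2]
E
python3 - <<'E'
from h import *
t=cv2.imread("pics/top0.png"); s=cv2.imread("pics/scene0.png")
a=cv2.resize(t[165:295,205:345],None,fx=4,fy=4,interpolation=cv2.INTER_CUBIC)
b=cv2.resize(s[160:280,180:310],None,fx=4,fy=4,interpolation=cv2.INTER_CUBIC)
cv2.imwrite("pics/cropT.png",a);cv2.imwrite("pics/cropS.png",b)
C=cam("top");S=cam("scene")
for n,uv,z in [("caddy",(263,236),.012),("tray",(378,233),.01),("plate",(158,235),.015),("garl",(262,218),.04)]:
    p=onz(C,uv,z);print(n,p.round(3),proj(S,p).round(0))
E
```

```text
caddy [0.499 0.037 0.012] [246. 236.]
tray [ 0.5   -0.247  0.01 ] [325. 312.]
plate [0.507 0.293 0.015] [200. 189.]
garl [0.54  0.039 0.04 ] [260. 221.]
```

View pics/cropT.png

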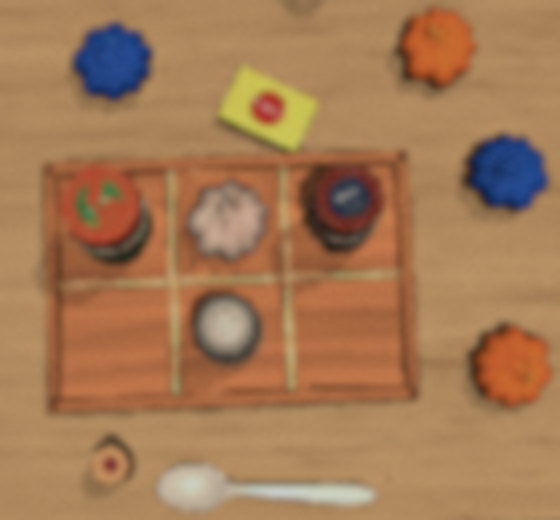

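View pics/cropS.png

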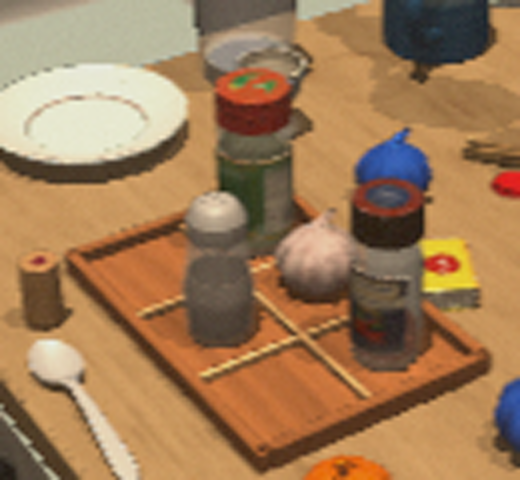

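```bash
python3 - <<'E'
from h import *
t=cv2.imread("pics/top0.png");C=cam("top");S=cam("scene")
def rect(mask,z,name,off=(0,0)):
    cs,_=cv2.findContours(mask,0,1); c=max(cs,key=cv2.contourArea)
    b=cv2.boxPoints(cv2.minAreaRect(c+np.array(off))); P=np.array([onz(C,q,z) for q in b])[:,:2]
    e=[P[1]-P[0],P[2]-P[1]]; print(name,P.mean(0).round(4),[round(np.linalg.norm(x),3) for x in e],[round(np.degrees(np.arctan2(x[1],x[0])),1) for x in e]); return P
f=lambda u,v:(u/4+205-.375,v/4+165-.375)
q=[f(46,163),f(406,153),f(416,398),f(51,411)]
P=np.array([onz(C,x,.015) for x in q]);print("caddy",P.mean(0).round(4),[ (np.linalg.norm(P[i]-P[i-3]).round(3),np.degrees(np.arctan2(*(P[i]-P[i-3])[1::-1])).round(1)) for i in range(4)])
hsv=cv2.cvtColor(t,cv2.COLOR_BGR2HSV)
m=np.zeros(t.shape[:2],np.uint8); m[175:295,345:415]=255
rect(cv2.bitwise_and(m,cv2.inRange(hsv,(0,0,0),(179,60,255))),.014,"tray")
m[:]=0; m[200:270,120:195]=255
mm=cv2.bitwise_and(m,cv2.inRange(hsv,(0,0,110),(179,60,255)))
c=max(cv2.findContours(mm,0,1)[0],key=cv2.contourArea); e=cv2.fitEllipse(cv2.convexHull(c)); print("plate",e,onz(C,e[0],.017).round(4))
for n,u,v,z in [("square",102,205,.115),("round",346,197,.111),("salt",227,325,.094),("garlic",229,220,.045)]:
    p=onz(C,f(u,v),z); g=proj(S,p); print(n,p.round(4),((g-[180,160])*4).round(0))
E
```

```text
caddy [0.5024 0.0394 0.015 ] [(np.float64(0.223), np.float64(90.3)), (np.float64(0.151), np.float64(0.2)), (np.float64(0.221), np.float64(-89.4)), (np.float64(0.152), np.float64(-179.0))]
tray [ 0.5009 -0.2458] [np.float64(0.117), np.float64(0.243)] [np.float64(-88.3), np.float64(178.7)]
plate ((132.06214904785156, 234.337158203125), (69.99476623535156, 109.55030059814453), 87.84166717529297) [0.5103 0.3552 0.017 ]
square [0.536  0.1081 0.115 ] [250.  84.]
round [ 0.5379 -0.0277  0.111 ] [383. 192.]
salt [0.4693 0.0405 0.094 ] [210. 199.]
garlic [0.5353 0.0389 0.045 ] [313. 238.]
```

Candidates for the garlic, in top-view pixels: pale bulb (262,220) in the far-middle compartment; blue look-alikes (233,180) and (332,208); orange look-alikes (314,176) and (333,257); onion (145,285). I choose the pale one at (262,220), and the crop confirms it. The red-capped square jar is far-left, the dark-capped round jar far-right and the salt shaker near-middle.

Emit:
arm_command(
  series="0 0 0 -0.097 0;0 0 0 -0.097 0;0 0 0 -0.097 0;0 0 0 -0.097 0;-20 -28 0 0 0;-20 -28 0 0 0;-20 -28 0 0 0;-20 -28 0 0 0;-20 -28 0 0 0;-20 -28 0 0 0;-20 -28 0 0 0;-20 -28 0 0 0;-20 -28 0 0 0;-20 -28 0 0 0;-20 -28 0 0 0;0 0 0 0 0;0 0 0 0 0;0 0 0 0 0",
  squeeze=20,
)

```text
time_s: 1.6
tool_pos: [0.4654, 0.2942, 0.2222]
tool_rot: [180.0, -0.1, -180.0]
force: [-0.2, 0.6, 0.2]
grip_width: 0.087
grasp_force: 0.0
```

```bash
python3 - <<'E'
from h import *
o=telemetry.get_obs(); im=cams.read_camera("wrist"); cv2.imwrite("pics/w1.png",im); C=cam("wrist",o)
print(np.round(o["tool_pos"],4),np.round(o["tool_rot"],2)); print(proj(C,[.507,.293,.017]))
E
```

```text
[0.4654 0.2942 0.2222] [ 1.7998e+02 -5.0000e-02 -1.7999e+02]
[280.51470692 220.98554576]
```

View pics/w1.png

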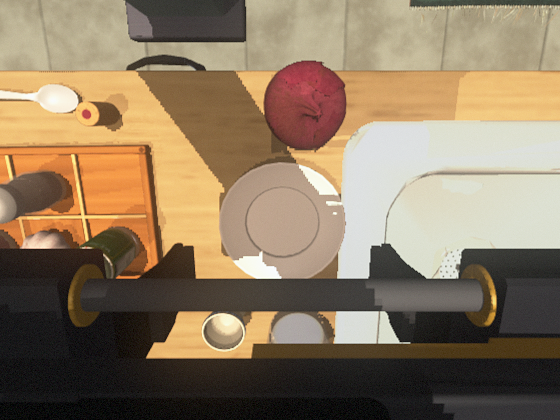

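The wrist view shows the plate at about (282,222), so its middle is near (0.507, 0.295). The tumbler and egg cup are at the bottom. Next is the round jar, gripped by its cap.

Emit:
arm_command(
  series="-6.6 -29.4 0 0 0;-6.6 -29.4 0 0 0;-6.6 -29.4 0 0 0;-6.6 -29.4 0 0 0;-6.6 -29.4 0 0 0;-6.6 -29.4 0 0 0;-6.6 -29.4 0 0 0;-6.6 -29.4 0 0 0;-6.6 -29.4 0 0 0;-6.6 -29.4 0 0 0;-6.6 -29.4 0 0 0;0 0 0 0 0;0 0 0 0 0;0 0 0 0 0",
)

```text
time_s: 2.82
tool_pos: [0.5385, -0.0274, 0.2223]
tool_rot: [179.9, -0.0, -179.8]
force: [-0.8, 0.5, -0.9]
grip_width: 0.0869
grasp_force: 0.0
```

Emit:
arm_command(
  series="0 0 25 0 0;0 0 25 0 0;0 0 25 0 0;0 0 25 0 0;0 0 22 0 0;0 0 19 0 0;0 0 0 0 0;0 0 0 0 0",
)

```text
time_s: 3.48
tool_pos: [0.5377, -0.0275, 0.0809]
tool_rot: [180.0, -0.1, -179.8]
force: [0.6, -0.7, -1.0]
grip_width: 0.087
grasp_force: 0.0
```

Emit:
arm_command(
  series="0 0 0 0 255;0 0 0 0 255;0 0 0 0 255;0 0 0 0 255;0 0 0 0 255;0 0 0 0 255;0 0 0 0 255;0 0 0 0 255;0 0 0 0 255;0 0 0 0 255",
  squeeze=20,
)

```text
time_s: 4.32
tool_pos: [0.5386, -0.0296, 0.0816]
tool_rot: [180.0, -0.0, -180.0]
force: [-0.1, 0.5, 1.1]
grip_width: 0.0404
grasp_force: 20.0
```

```bash
python3 - <<'E'
from h import *
o=telemetry.get_obs(); print(o["grip_width"],o["grasp_force"],np.round(o["tool_pos"],4))
a=cams.read_camera("scene"); b=cams.read_camera("top")
cv2.imwrite("pics/c2.png",cv2.resize(a[130:280,180:330],None,fx=4,fy=4))
E
```

```text
0.04038180393901188 19.997903152470826 [ 0.5386 -0.0296  0.0816]
```

View pics/c2.png

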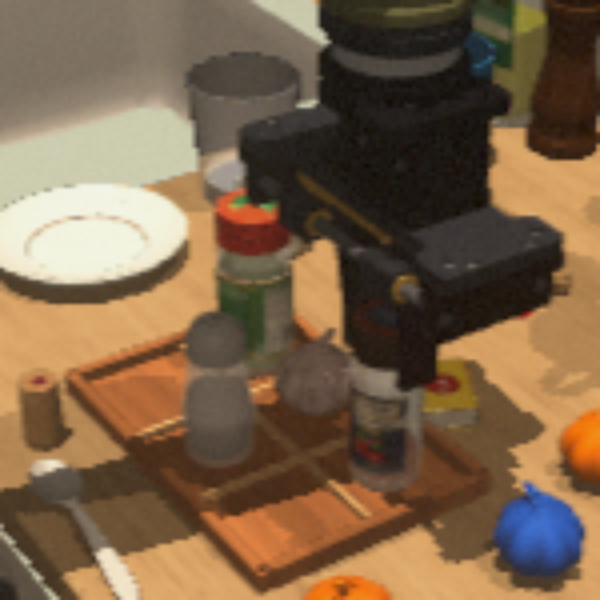

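Emit:
arm_command(
  series="0 0 -10 0 255;0 0 -20 0 255;0 0 -20 0 255;0 0 -20 0 255;0 0 -10 0 255;-2 -10 0 0 255;-4 -22 0 0 255;-4 -22 0 0 255;-4 -22 0 0 255;-4 -22 0 0 255;-4 -22 0 0 255;-4 -22 0 0 255;-4 -22 0 0 255;-4 -22 0 0 255;-3 -22 0 0 255;0 -11 0 0 255;0 0 0 0 255;0 0 0 0 255",
)

```text
time_s: 5.92
tool_pos: [0.5747, -0.2487, 0.1606]
tool_rot: [180.0, -0.1, 179.9]
force: [-0.2, 1.3, -0.8]
grip_width: 0.04
grasp_force: 20.0
```

Emit:
arm_command(
  series="0 0 20 0 255;0 0 20 0 255;0 0 20 0 255;0 0 13 0 255;0 0 5 0 255;0 0 2 0 255;0 0 1 0 255;0 0 0 0 255;0 0 0 0 255",
)

```text
time_s: 6.67
tool_pos: [0.5764, -0.2488, 0.0818]
tool_rot: [-180.0, 0.1, -180.0]
force: [1.2, 0.0, -0.8]
grip_width: 0.0402
grasp_force: 20.0
```

Emit:
arm_command(
  series="0 0 1 0 255;0 0 0.5 0 255;0 0 0 0 255",
)

```text
time_s: 6.92
tool_pos: [0.576, -0.2487, 0.0796]
tool_rot: [-180.0, 0.1, -180.0]
force: [-0.8, 0.1, 1.5]
grip_width: 0.0402
grasp_force: 20.0
```

Emit:
arm_command(
  series="0 0 0.5 0 255;0 0 0 0 255;0 0 0 0 100;0 0 0 0 60;0 0 0 0 0;0 0 0 0 0;0 0 0 0 0;0 0 0 0 0;0 0 -20 0 0;0 0 -30 0 0;0 0 -30 0 0;0 0 -30 0 0;0 0 -30 0 0;0 0 0 0 0",
)

```text
time_s: 8.08
tool_pos: [0.5786, -0.2503, 0.2256]
tool_rot: [-179.8, 0.6, -180.0]
force: [1.3, -0.8, 0.3]
grip_width: 0.0866
grasp_force: 0.0
```

Emit:
arm_command(
  series="3.2 29.8 0 0 0;3.2 29.8 0 0 0;3.2 29.8 0 0 0;3.2 29.8 0 0 0;3.2 29.8 0 0 0;3.2 29.8 0 0 0;3.2 29.8 0 0 0;3.2 29.8 0 0 0;3.2 29.8 0 0 0;3.2 29.8 0 0 0;3.2 29.8 0 0 0;3.2 29.8 0 0 0;0 0 0 0 0;0 0 0 0 0;0 0 0 0 0",
)

```text
time_s: 9.33
tool_pos: [0.5372, 0.1082, 0.2184]
tool_rot: [-180.0, 0.0, 180.0]
force: [0.9, 0.7, -0.3]
grip_width: 0.087
grasp_force: 0.0
```

```bash
python3 - <<'E'
from h import *
b=cams.read_camera("top"); cv2.imwrite("pics/t3.png",cv2.resize(b[160:300,200:420],None,fx=3,fy=3))
o=telemetry.get_obs(); print(np.round(o["tool_pos"],4))
C=cam("top")
h=cv2.cvtColor(b,cv2.COLOR_BGR2HSV); m=np.zeros(b.shape[:2],np.uint8); m[180:290,352:405]=cv2.inRange(h,(0,0,0),(179,255,110))[180:290,352:405]
for c in cv2.findContours(m,0,1)[0]:
    if cv2.contourArea(c)>60: print(cv2.boundingRect(c))
E
```

```text
[0.5374 0.1075 0.2185]
(368, 190, 27, 21)
```

View pics/t3.png

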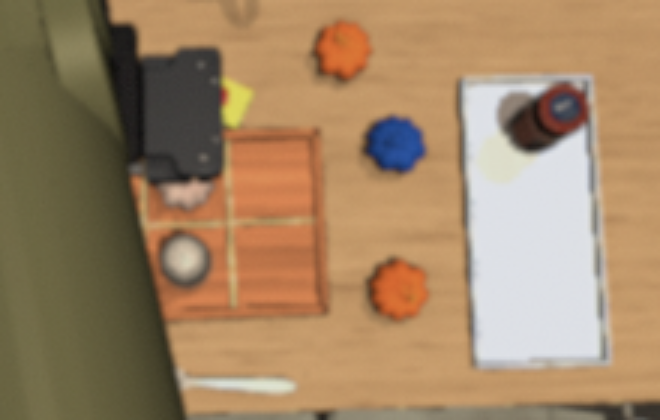

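The round jar stands upright on the tray (crop 560,110). Now the square jar.

Emit:
arm_command(
  series="0 0 25 0 0;0 0 25 0 0;0 0 25 0 0;0 0 25 0 0;0 0 20 0 0;0 0 15 0 0;0 0 0 0 0;0 0 0 0 255;0 0 0 0 255;0 0 0 0 255;0 0 0 0 255;0 0 0 0 255;0 0 0 0 255;0 0 0 0 255;0 0 0 0 255;0 0 0 0 255;0 0 0 0 255",
)

```text
time_s: 10.8
tool_pos: [0.5373, 0.1092, 0.0838]
tool_rot: [180.0, 0.0, -180.0]
force: [-0.8, 0.3, 2.0]
grip_width: 0.0439
grasp_force: 20.0
```

Emit:
arm_command(
  series="0 0 -10 0 255;0 0 -20 0 255;0 0 -25 0 255;0 0 -25 0 255;0 0 -25 0 255;0 0 -25 0 255;0 0 -10 0 255;1 -10 0 0 255;2 -20 0 0 255;3 -25 0 0 255;3 -25 0 0 255;3 -25 0 0 255;3 -25 0 0 255;3 -25 0 0 255",
)

```text
time_s: 11.97
tool_pos: [0.5174, -0.0481, 0.2215]
tool_rot: [-180.0, -0.2, 180.0]
force: [-0.3, -0.9, -2.2]
grip_width: 0.0441
grasp_force: 20.0
```

Emit:
arm_command(
  series="3 -25 0 0 255;3 -25 0 0 255;3 -25 0 0 255;3 -25 0 0 255;3 -25 0 0 255;3 -25 0 0 255;1 -25 0 0 255;0 -15 0 0 255;0 -10 0 0 255;0 0 0 0 255;0 0 25 0 255;0 0 25 0 255;0 0 25 0 255;0 0 25 0 255;0 0 20 0 255;0 0 13 0 255;0 0 5 0 255;0 0 1 0 255;0 0 0 0 255;0 0 0 0 255",
)

```text
time_s: 13.63
tool_pos: [0.5012, -0.2463, 0.0858]
tool_rot: [-180.0, 0.1, -180.0]
force: [-0.2, -0.8, -0.6]
grip_width: 0.0435
grasp_force: 20.0
```

Emit:
arm_command(
  series="0 0 1 0 255;0 0 1 0 255;0 0 0 0 255;0 0 0 0 255",
)

```text
time_s: 13.97
tool_pos: [0.5004, -0.2461, 0.0829]
tool_rot: [-180.0, 0.0, -180.0]
force: [0.1, 0.4, -2.2]
grip_width: 0.0437
grasp_force: 20.0
```

Emit:
arm_command(
  series="0 0 1 0 255;0 0 0 0 255;0 0 0 0 255",
)

```text
time_s: 14.22
tool_pos: [0.5005, -0.2461, 0.0818]
tool_rot: [-180.0, 0.0, -180.0]
force: [0.2, -0.0, 0.8]
grip_width: 0.0437
grasp_force: 20.0
```

Emit:
arm_command(
  series="0 0 0 0 100;0 0 0 0 60;0 0 0 0 0;0 0 0 0 0;0 0 0 0 0;0 0 0 0 0;0 0 -20 0 0;0 0 -30 0 0;0 0 -30 0 0;0 0 -30 0 0;0 0 -30 0 0;0 0 0 0 0;0 0 0 0 0",
)

```text
time_s: 15.3
tool_pos: [0.5013, -0.2466, 0.2235]
tool_rot: [-180.0, 0.2, -180.0]
force: [-0.1, 1.0, 0.3]
grip_width: 0.087
grasp_force: 0.0
```

Emit:
arm_command(
  series="3.2 28.6 0 0 0;3.2 28.6 0 0 0;3.2 28.6 0 0 0;3.2 28.6 0 0 0;3.2 28.6 0 0 0;3.2 28.6 0 0 0;3.2 28.6 0 0 0;3.2 28.6 0 0 0;3.2 28.6 0 0 0;3.2 28.6 0 0 0;0 0 0 0 0;0 0 0 0 0",
)

```text
time_s: 16.3
tool_pos: [0.4671, 0.0415, 0.22]
tool_rot: [-180.0, -0.1, -179.8]
force: [-0.0, -1.1, -0.2]
grip_width: 0.0868
grasp_force: 0.0
```

Emit:
arm_command(
  series="0 0 25 0 0;0 0 25 0 0;0 0 25 0 0;0 0 25 0 0;0 0 25 0 0;0 0 25 0 0;0 0 15 0 0;0 0 10 0 0;0 0 0 0 0;0 0 0 0 0",
)

```text
time_s: 17.13
tool_pos: [0.468, 0.039, 0.0463]
tool_rot: [-180.0, -0.1, 179.9]
force: [1.0, -1.0, 1.1]
grip_width: 0.087
grasp_force: 0.0
```

Emit:
arm_command(
  series="0 0 0 0 255;0 0 0 0 255;0 0 0 0 255;0 0 0 0 255;0 0 0 0 255;0 0 0 0 255;0 0 0 0 255;0 0 0 0 255;0 0 0 0 255;0 0 0 0 255",
)

```text
time_s: 17.97
tool_pos: [0.4682, 0.0402, 0.0466]
tool_rot: [180.0, 0.0, -180.0]
force: [0.3, -0.1, 0.3]
grip_width: 0.037
grasp_force: 19.8
```

```bash
python3 - <<'E'
from h import *
a=cams.read_camera("scene")
cv2.imwrite("pics/c4.png",cv2.resize(a[130:330,180:360],None,fx=3,fy=3))
E
```

```text
(no output)
```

View pics/c4.png

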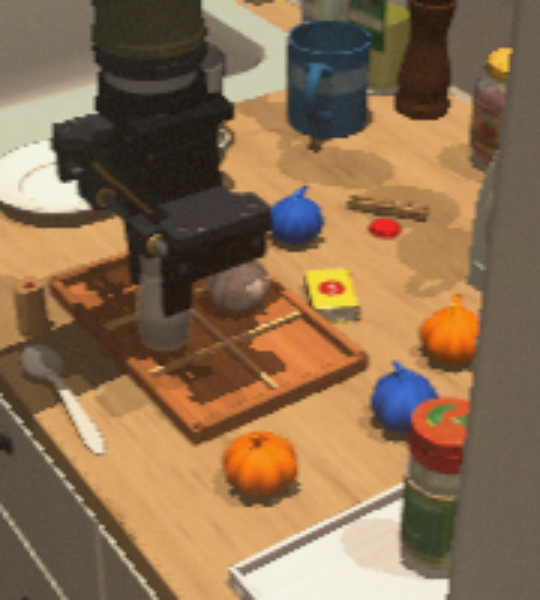

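Emit:
arm_command(
  series="0 0 -10 0 255;0 0 -20 0 255;0 0 -25 0 255;0 0 -20 0 255;0 0 -5 0 255;4 -15 0 0 255;4 -26 0 0 255;4 -26 0 0 255;4 -26 0 0 255;4 -26 0 0 255;4 -26 0 0 255;4 -26 0 0 255;4 -26 0 0 255;4 -26 0 0 255;4 -26 0 0 255;0 -25 0 0 255;0 -10 0 0 255;0 0 0 0 255;0 0 0 0 255",
)

```text
time_s: 19.6
tool_pos: [0.4276, -0.2439, 0.126]
tool_rot: [180.0, -0.1, 179.9]
force: [0.2, 0.4, -1.0]
grip_width: 0.0372
grasp_force: 19.7
```

Emit:
arm_command(
  series="0 0 20 0 255;0 0 20 0 255;0 0 20 0 255;0 0 13 0 255;0 0 5 0 255;0 0 2 0 255;0 0 1 0 255;0 0 0 0 255;0 0 0 0 255",
)

```text
time_s: 20.35
tool_pos: [0.429, -0.244, 0.0464]
tool_rot: [-180.0, 0.1, -180.0]
force: [1.0, 0.7, -1.2]
grip_width: 0.0371
grasp_force: 19.7
```

Emit:
arm_command(
  series="0 0 1 0 255;0 0 0.5 0 255;0 0 0 0 255;0 0 0 0 255",
)

```text
time_s: 20.68
tool_pos: [0.4288, -0.2441, 0.0446]
tool_rot: [-180.0, 0.1, -180.0]
force: [-0.4, 0.6, 1.9]
grip_width: 0.0368
grasp_force: 19.9
```

Emit:
arm_command(
  series="0 0 0.5 0 255;0 0 0 0 255;0 0 0 0 100;0 0 0 0 60;0 0 0 0 0;0 0 0 0 0;0 0 0 0 0;0 0 0 0 0;0 0 -20 0 0;0 0 -30 0 0;0 0 -30 0 0;0 0 -30 0 0;0 0 -30 0 0;0 0 0 0 0;0 0 0 0 0",
)

```text
time_s: 21.93
tool_pos: [0.4294, -0.2445, 0.1852]
tool_rot: [-180.0, 0.2, -180.0]
force: [0.4, -0.4, -0.7]
grip_width: 0.0869
grasp_force: 0.0
```

```bash
python3 - <<'E'
from h import *
b=cams.read_camera("top"); cv2.imwrite("pics/t5.png",cv2.resize(b[160:300,200:420],None,fx=3,fy=3))
o=telemetry.get_obs(); print(np.round(o["tool_pos"],4))
E
```

```text
[ 0.4283 -0.244   0.1836]
```

View pics/t5.png

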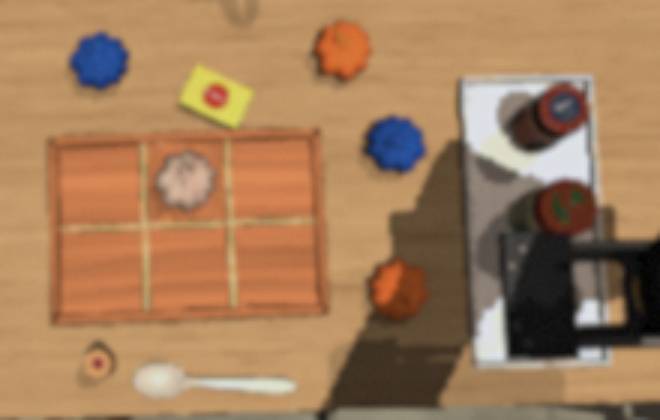

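Emit:
arm_command(
  series="0 28.3 0 0 0;0 28.3 0 0 0;0 28.3 0 0 0;-15.4 28.3 0 0 0;-15.4 28.3 0 0 0;-15.4 28.3 0 0 0;-15.4 28.3 0 0 0;-15.4 28.3 0 0 0;-15.4 28.3 0 0 0;-15.4 28.3 0 0 0;0 0 0 0 0;0 0 0 0 0",
)

```text
time_s: 22.98
tool_pos: [0.5351, 0.0409, 0.1811]
tool_rot: [-179.9, -0.2, -179.8]
force: [-0.7, -0.5, 0.2]
grip_width: 0.0871
grasp_force: 0.0
```

Emit:
arm_command(
  series="0 0 25 0 0;0 0 25 0 0;0 0 25 0 0;0 0 25 0 0;0 0 25 0 0;0 0 20 0 0;0 0 15 0 0;0 0 5 0 0;0 0 0 0 0;0 0 0 0 0",
)

```text
time_s: 23.82
tool_pos: [0.5357, 0.038, 0.0187]
tool_rot: [-180.0, -0.0, 179.9]
force: [0.5, 0.2, -0.5]
grip_width: 0.0868
grasp_force: 0.0
```

Emit:
arm_command(
  series="0 0 2 0 0;0 0 0 0 255;0 0 0 0 255;0 0 0 0 255;0 0 0 0 255;0 0 0 0 255;0 0 0 0 255;0 0 0 0 255;0 0 0 0 255;0 0 0 0 255;0 0 0 0 255",
  squeeze=10,
)

```text
time_s: 24.73
tool_pos: [0.536, 0.0391, 0.0166]
tool_rot: [180.0, 0.0, -180.0]
force: [0.6, 0.3, 0.8]
grip_width: 0.0492
grasp_force: 10.0
```

Emit:
arm_command(
  series="0 0 -5 0 255;0 0 -10 0 255;0 0 -15 0 255;0 0 -20 0 255;0 0 -20 0 255;0 0 0 0 255;0 0 0 0 255",
)

```text
time_s: 25.32
tool_pos: [0.5372, 0.0392, 0.0884]
tool_rot: [179.9, 0.2, -180.0]
force: [0.4, -0.0, 0.5]
grip_width: 0.0488
grasp_force: 10.0
```

Emit:
arm_command(
  series="2 12 0 0 255;3 25 0 0 255;3 25 0 0 255;3 25 0 0 255;3 25 0 0 255;3 25 0 0 255;3 25 0 0 255;3 25 0 0 255;3 25 0 0 255;3 25 0 0 255;0 12 0 0 255;0 7 0 0 255;0 0 0 0 255;0 0 0 0 255;0 0 20 0 255;0 0 20 0 255;0 0 15 0 255;0 0 10 0 255;0 0 0 0 255;0 0 0 0 255",
)

```text
time_s: 26.98
tool_pos: [0.5072, 0.2937, 0.0215]
tool_rot: [-180.0, -0.0, 179.9]
force: [0.1, -0.2, -0.6]
grip_width: 0.0488
grasp_force: 10.0
```

```bash
python3 - <<'E'
from h import *
o=telemetry.get_obs(); print(np.round(o["tool_pos"],4),o["grip_width"])
a=cams.read_camera("scene"); b=cams.read_camera("top")
A=cv2.resize(a[130:250,130:290],None,fx=3,fy=3); B=cv2.resize(b[180:300,330:430],None,fx=3,fy=3)
cv2.imwrite("pics/c6.png",np.hstack([A,B]))
E
```

```text
[0.5072 0.2937 0.0215] 0.0488447564322159
```

View pics/c6.png

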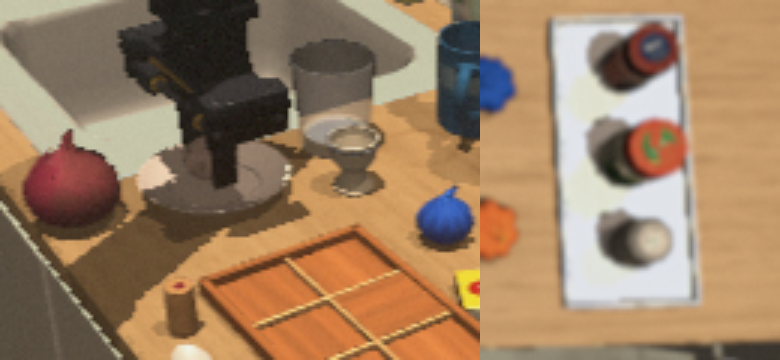

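All three stand upright on the tray, and the garlic hangs over the plate's middle. I lower it and release with a partial opening to stay clear of the rim.

Emit:
arm_command(
  series="0 0 6 0 255;0 0 3 0 255;0 0 2 0 255;0 0 0 0 255;0 0 0 0 255",
)

```text
time_s: 27.5
tool_pos: [0.5068, 0.295, 0.0105]
tool_rot: [-180.0, -0.0, -180.0]
force: [-0.5, 0.4, -0.7]
grip_width: 0.0489
grasp_force: 10.0
```

Emit:
arm_command(
  series="0 0 0.5 0 255;0 0 0 0 100;0 0 0 0 85;0 0 0 0 80;0 0 0 0 80;0 0 0 0 80;0 0 -10 0 80;0 0 -20 0 80;0 0 -30 0 80;0 0 -30 0 0;0 0 -30 0 0;0 0 -30 0 0;0 0 -20 0 0;0 0 0 0 0",
)

```text
time_s: 28.67
tool_pos: [0.5097, 0.2965, 0.1867]
tool_rot: [179.7, 0.5, 180.0]
force: [0.6, -0.9, 0.1]
grip_width: 0.0833
grasp_force: 0.0
```

Emit:
arm_command(
  series="2 -15 0 0 0;4 -29 0 0 0;4 -29 0 0 0;4 -29 0 0 0;4 -29 0 0 0;4 -29 0 0 0;4 -29 0 0 0;4 -29 0 0 0;4 -29 0 0 0;4 -29 0 0 0;4 -29 0 0 0;4 -29 0 0 0;4 -29 0 0 0;4 -29 0 0 0;4 -29 0 0 0;4 -29 0 0 0;4 -29 0 0 0;4 -29 0 0 0;4 -29 0 0 0;4 0 0 0 0",
)

```text
time_s: 30.33
tool_pos: [0.4256, -0.2485, 0.1793]
tool_rot: [-179.8, -0.1, 179.5]
force: [-0.5, 0.2, 0.9]
grip_width: 0.0872
grasp_force: 0.0
```

```bash
python3 - <<'E'
from h import *
b=cams.read_camera("top"); o=telemetry.get_obs(); print(np.round(o["tool_pos"],4))
B=cv2.resize(b[150:290,110:320],None,fx=3,fy=3); cv2.imwrite("pics/t7.png",B)
C=cam("top"); print(proj(C,[.507,.295,.03]),((proj(C,[.507,.295,.03])-[110,150])*3))
E
```

```text
[ 0.4254 -0.2455  0.1789]
[155.49888822 234.58315669] [136.49666467 253.74947007]
```

View pics/t7.png

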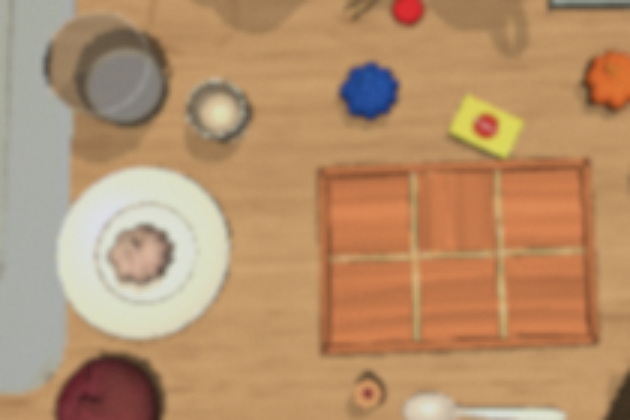

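The garlic sits at (140,254), well inside the plate ring centred at (145,253), and the glass and egg cup are unmoved. Now the salt goes back.

Emit:
arm_command(
  series="-3 1.5 0 0 0;0 0 25 0 0;0 0 25 0 0;0 0 25 0 0;0 0 25 0 0;0 0 20 0 0;0 0 13 0 0;0 0 0 0 0;0 0 0 0 255;0 0 0 0 255;0 0 0 0 255;0 0 0 0 255;0 0 0 0 255;0 0 0 0 255;0 0 0 0 255;0 0 0 0 255;0 0 0 0 255;0 0 0 0 255",
  squeeze=20,
)

```text
time_s: 31.88
tool_pos: [0.4322, -0.2409, 0.0472]
tool_rot: [-180.0, 0.0, 180.0]
force: [1.0, -1.2, 0.9]
grip_width: 0.0366
grasp_force: 19.8
```

Emit:
arm_command(
  series="0 0 -10 0 255;0 0 -20 0 255;0 0 -25 0 255;0 0 -20 0 255;0 0 -10 0 255;0 15 0 0 255;-4 26 0 0 255;-4 26 0 0 255;-4 26 0 0 255;-4 26 0 0 255;-4 26 0 0 255;-4 26 0 0 255;-4 26 0 0 255;-4 26 0 0 255;-4 26 0 0 255;-2 20 0 0 255;0 12 0 0 255;0 0 0 0 255;0 0 0 0 255",
)

```text
time_s: 33.47
tool_pos: [0.4695, 0.0399, 0.1318]
tool_rot: [-179.9, -0.0, -179.9]
force: [0.3, 0.5, -0.1]
grip_width: 0.0364
grasp_force: 19.7
```

Emit:
arm_command(
  series="0 0 20 0 255;0 0 20 0 255;0 0 20 0 255;0 0 13 0 255;0 0 5 0 255;0 0 2 0 255;0 0 1 0 255;0 0 0 0 255;0 0 0 0 255",
)

```text
time_s: 34.22
tool_pos: [0.4708, 0.0403, 0.052]
tool_rot: [180.0, 0.1, 180.0]
force: [-0.3, 0.1, -1.5]
grip_width: 0.0364
grasp_force: 19.7
```

Emit:
arm_command(
  series="0 0 1 0 255;0 0 0.5 0 255;0 0 0 0 255;0 0 0 0 255",
)

```text
time_s: 34.55
tool_pos: [0.4701, 0.0406, 0.0497]
tool_rot: [180.0, 0.0, -180.0]
force: [-0.4, 1.5, -0.9]
grip_width: 0.0364
grasp_force: 19.7
```

Emit:
arm_command(
  series="0 0 0.5 0 255;0 0 0 0 255;0 0 0 0 255",
)

```text
time_s: 34.8
tool_pos: [0.4702, 0.0406, 0.0493]
tool_rot: [180.0, 0.0, -180.0]
force: [-0.5, 0.2, 0.3]
grip_width: 0.0363
grasp_force: 19.8
```

Emit:
arm_command(
  series="0 0 0.3 0 255;0 0 0 0 100;0 0 0 0 60;0 0 0 0 0;0 0 0 0 0;0 0 0 0 0;0 0 0 0 0;0 0 -20 0 0;0 0 -30 0 0;0 0 -30 0 0;0 0 -30 0 0;0 0 -30 0 0;0 0 -10 0 0;0 0 0 0 0;0 0 0 0 0",
)

```text
time_s: 36.05
tool_pos: [0.4698, 0.0405, 0.1983]
tool_rot: [180.0, 0.0, -180.0]
force: [0.1, 0.6, -0.4]
grip_width: 0.0868
grasp_force: 0.0
```

Emit:
arm_command(
  series="-3 -28.6 0 0 0;-3 -28.6 0 0 0;-3 -28.6 0 0 0;-3 -28.6 0 0 0;-3 -28.6 0 0 0;-3 -28.6 0 0 0;-3 -28.6 0 0 0;-3 -28.6 0 0 0;-3 -28.6 0 0 0;-3 -28.6 0 0 0;0 0 0 0 0;0 0 0 0 0;0 0 0 0 0",
)

```text
time_s: 37.13
tool_pos: [0.4991, -0.2445, 0.1967]
tool_rot: [179.9, -0.2, -180.0]
force: [-0.1, 0.6, -0.6]
grip_width: 0.0869
grasp_force: 0.0
```

```bash
python3 - <<'E'
from h import *
o=telemetry.get_obs(); print(np.round(o["tool_pos"],4)); b=cams.read_camera("top")
B=cv2.resize(b[150:290,210:420],None,fx=3,fy=3); cv2.imwrite("pics/t8.png",B)
C=cam("top"); print((proj(C,[.4685,.0405,.094])-[210,150])*3)
E
```

```text
[ 0.4991 -0.2445  0.1967]
[154.13811409 288.66810271]
```

View pics/t8.png

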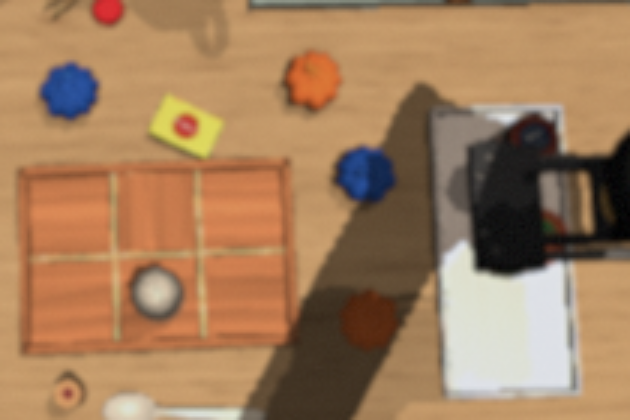

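The salt is back, upright, within about 3 mm (crop 157,291). Now the square jar.

Emit:
arm_command(
  series="-1 -1 25 0 0;0 0 25 0 0;0 0 25 0 0;0 0 20 0 0;0 0 14 0 0;0 0 5 0 0;0 0 0 0 0;0 0 0 0 255;0 0 0 0 255;0 0 0 0 255;0 0 0 0 255;0 0 0 0 255;0 0 0 0 255;0 0 0 0 255;0 0 0 0 255;0 0 0 0 255;0 0 0 0 255",
)

```text
time_s: 38.6
tool_pos: [0.5011, -0.2465, 0.0849]
tool_rot: [180.0, 0.0, -180.0]
force: [-0.0, -0.4, 1.1]
grip_width: 0.0437
grasp_force: 20.0
```

Emit:
arm_command(
  series="0 0 -10 0 255;0 0 -20 0 255;0 0 -25 0 255;0 0 -25 0 255;0 0 -25 0 255;0 0 -20 0 255;0 0 -10 0 255;-1 10 0 0 255;-2 20 0 0 255;-3 25 0 0 255;-3 25 0 0 255;-3 25 0 0 255;-3 25 0 0 255;-3 25 0 0 255",
)

```text
time_s: 39.77
tool_pos: [0.5179, -0.0892, 0.2181]
tool_rot: [180.0, -0.2, -179.9]
force: [0.2, 0.3, -1.0]
grip_width: 0.044
grasp_force: 20.0
```

Emit:
arm_command(
  series="-3 25 0 0 255;-3 25 0 0 255;-3 25 0 0 255;-3 25 0 0 255;-3 25 0 0 255;-3 25 0 0 255;-0.5 25 0 0 255;0 15 0 0 255;0 10 0 0 255;0 0 0 0 255;0 0 25 0 255;0 0 25 0 255;0 0 25 0 255;0 0 25 0 255;0 0 20 0 255;0 0 8 0 255;0 0 3 0 255;0 0 0 0 255;0 0 0 0 255",
)

```text
time_s: 41.35
tool_pos: [0.5383, 0.1082, 0.0899]
tool_rot: [180.0, 0.1, 180.0]
force: [0.1, -0.1, -0.6]
grip_width: 0.0437
grasp_force: 20.0
```

Emit:
arm_command(
  series="0 0 1 0 255;0 0 0.5 0 255;0 0 0 0 255;0 0 0 0 255",
)

```text
time_s: 41.68
tool_pos: [0.5377, 0.1086, 0.0878]
tool_rot: [180.0, 0.1, -180.0]
force: [-0.5, 0.1, -0.9]
grip_width: 0.0439
grasp_force: 20.0
```

Emit:
arm_command(
  series="0 0 0.8 0 255;0 0 0 0 255;0 0 0 0 255",
)

```text
time_s: 41.93
tool_pos: [0.5378, 0.1087, 0.0869]
tool_rot: [180.0, 0.0, -180.0]
force: [0.0, 0.3, 1.0]
grip_width: 0.0435
grasp_force: 20.0
```

Emit:
arm_command(
  series="0 0 0.3 0 255;0 0 0 0 100;0 0 0 0 60;0 0 0 0 0;0 0 0 0 0;0 0 0 0 0;0 0 0 0 0;0 0 -20 0 0;0 0 -30 0 0;0 0 -30 0 0;0 0 -30 0 0;0 0 -10 0 0;0 0 0 0 0;0 0 0 0 0",
)

```text
time_s: 43.1
tool_pos: [0.5374, 0.1085, 0.2059]
tool_rot: [180.0, 0.0, -180.0]
force: [-0.4, 0.1, -0.2]
grip_width: 0.0868
grasp_force: 0.0
```

Emit:
arm_command(
  series="-3.2 -29.8 0 0 0;-3.2 -29.8 0 0 0;-3.2 -29.8 0 0 0;-3.2 -29.8 0 0 0;-3.2 -29.8 0 0 0;-3.2 -29.8 0 0 0;-3.2 -29.8 0 0 0;-3.2 -29.8 0 0 0;-3.2 -29.8 0 0 0;-3.2 -29.8 0 0 0;-3.2 -29.8 0 0 0;-3.2 -29.8 0 0 0;0 0 0 0 0;0 0 0 0 0;0 0 0 0 0",
)

```text
time_s: 44.35
tool_pos: [0.5751, -0.2482, 0.204]
tool_rot: [179.9, -0.2, -180.0]
force: [0.3, 1.5, -0.2]
grip_width: 0.0866
grasp_force: 0.0
```

Descend from 0.205 to 0.081.

Emit:
arm_command(
  series="0 0 25 0 0;0 0 25 0 0;0 0 25 0 0;0 0 25 0 0;0 0 18 0 0;0 0 6 0 0;0 0 0 0 0;0 0 0 0 255;0 0 0 0 255;0 0 0 0 255;0 0 0 0 255;0 0 0 0 255;0 0 0 0 255;0 0 0 0 255;0 0 0 0 255;0 0 0 0 255;0 0 0 0 255",
)

```text
time_s: 45.77
tool_pos: [0.576, -0.249, 0.0822]
tool_rot: [180.0, 0.0, -180.0]
force: [-0.1, 0.2, 0.8]
grip_width: 0.0399
grasp_force: 20.0
```

Emit:
arm_command(
  series="0 0 -10 0 255;0 0 -20 0 255;0 0 -25 0 255;0 0 -25 0 255;0 0 -10 0 255;2 12 0 0 255;4 22 0 0 255;4 22 0 0 255;4 22 0 0 255;4 22 0 0 255;4 22 0 0 255;4 22 0 0 255;4 22 0 0 255;4 22 0 0 255;3.5 22 0 0 255;0 9.5 0 0 255;0 0 0 0 255;0 0 0 0 255",
)

```text
time_s: 47.27
tool_pos: [0.5379, -0.0296, 0.1714]
tool_rot: [-180.0, -0.1, -179.9]
force: [0.4, -1.4, -1.3]
grip_width: 0.0404
grasp_force: 20.0
```

Emit:
arm_command(
  series="0 0 25 0 255;0 0 25 0 255;0 0 20 0 255;0 0 10 0 255;0 0 5 0 255;0 0 2 0 255;0 0 0 0 255;0 0 0 0 255;0 0 0 0 255",
)

```text
time_s: 48.02
tool_pos: [0.5393, -0.0297, 0.0863]
tool_rot: [180.0, 0.1, -180.0]
force: [-0.1, -0.6, -1.3]
grip_width: 0.0401
grasp_force: 20.0
```

Emit:
arm_command(
  series="0 0 1 0 255;0 0 0.7 0 255;0 0 0 0 255;0 0 0 0 255",
)

```text
time_s: 48.35
tool_pos: [0.539, -0.0295, 0.0842]
tool_rot: [180.0, 0.1, -180.0]
force: [-0.7, 1.0, 1.8]
grip_width: 0.0404
grasp_force: 20.0
```

Emit:
arm_command(
  series="0 0 0.5 0 255;0 0 0 0 255;0 0 0 0 100;0 0 0 0 60;0 0 0 0 0;0 0 0 0 0;0 0 0 0 0;0 0 0 0 0;0 0 -20 0 0;0 0 -30 0 0;0 0 -30 0 0;0 0 -30 0 0;0 0 -10 0 0;0 0 0 0 0;0 0 0 0 0",
)

```text
time_s: 49.6
tool_pos: [0.5383, -0.0295, 0.2026]
tool_rot: [180.0, 0.0, -180.0]
force: [0.8, -0.2, -0.9]
grip_width: 0.0866
grasp_force: 0.0
```

Emit:
arm_command(
  series="3 -25 0 0 0;3 -25 0 0 0;3 -25 0 0 0;3 -25 0 0 0;3 -25 0 0 0;3 -25 0 0 0;3 -25 0 0 0;3 -25 0 0 0;0 0 0 0 0;0 0 0 0 0;0 0 0 0 0;0 0 0 0 0",
)

```text
time_s: 50.6
tool_pos: [0.5143, -0.2279, 0.2017]
tool_rot: [179.9, -0.1, -179.9]
force: [-0.0, -0.6, -0.1]
grip_width: 0.0872
grasp_force: 0.0
```

```bash
python3 - <<'E'
from h import *
o=telemetry.get_obs(); print(np.round(o["tool_pos"],4),o["force"]); b=cams.read_camera("top"); a=cams.read_camera("scene")
t0=cv2.imread("pics/top0.png")
f=lambda x:cv2.resize(x[150:270,125:315],None,fx=2,fy=2)
cv2.imwrite("pics/t9.png",np.hstack([np.vstack([f(t0),f(b)]),cv2.resize(a[130:290,170:300],(390,480))]))
E
```

```text
[ 0.5143 -0.2279  0.2017] [-0.02712009 -0.59949888 -0.0504177 ]
```

View pics/t9.png

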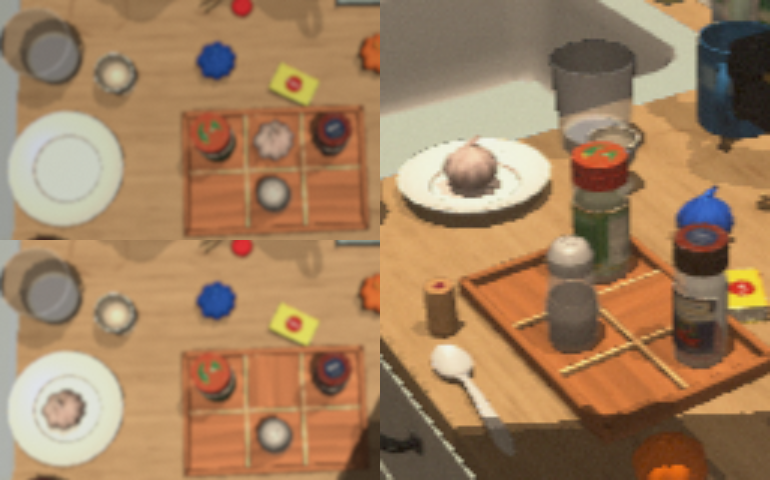

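The jars and shaker are back at their starting pixels, upright. The garlic is in the middle of the plate and the bystanders are unmoved.

```bash
python3 -c "
from cell import env
print(env.sign_off())"
```

```text
the job is handed in; nothing more can be done
None
```

The job is handed in (no verdict came back): in the last pictures the garlic is on the middle of the plate, the shaker and both jars stand upright in their own compartments, and the glass and egg cup have not moved.

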